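# Load the hand-blender cell into its charging cradle

## Robot

A 6-joint arm with a two-finger parallel gripper is mounted at the origin on a cart in front of the work surface, level with it; the furniture and walls round the work are solid. World frame = base frame: x ahead of the robot, y to its left, z up, the work surface at z = 0. Lengths are in mm, angles in degrees, forces in N, time in s.
With the tool pointing down it reaches from about 300 to 850 mm from the base axis. Payload 4.2 kg.
Tool frame: the origin (TCP) lies midway between the tips of the shut fingers; the grasp point (between the pads) lies 19 mm behind it (pinch_z is the distance from the TCP to the grasp point, in mm); z points along the fingers, y is the line along which they close (so a half turn about z gives the same grasp; the last joint's range is limited). The gripper opens to 91 mm and grips with 3 to 60 N. Pads are 32 mm wide; open, the fingers measure 118 mm over their backs; the gripper's body (76 mm by 178 mm) begins 60 mm behind the grasp point.
Start: joints at [70.76, 18.312, 89.639, -0, 72.044, -1.146], TCP at [178.584, 546.581, 213.976] pointing down, gripper open.
Joint ranges: [-177.97, 177.97], [-48.28, 115.42], [12.27, 149.76], [-77.06, 257.06], [2.81, 150.46], [-146.56, 146.56]. Speed limits (degrees/s): [147.25, 147.25, 180, 180, 180, 180].

## Interface

Orientations are given as [roll, pitch, yaw] about the fixed x, y, z axes, in that order (R = Rz(yaw) Ry(pitch) Rx(roll)).
In Python, from workcell import * gives the robot as it stands.
- The arm moves only by the tool step_arm, never from a script. Its argument "steps" is a list of rows, each a list of 7 numbers: the turn, a rotation vector about the tool's x, y, z in degrees, then the shift along the tool's x, y, z in mm, then the opening, from 0 (shut) to 1 (fully open). In form: [[rx, ry, rz, x, y, z, hand], ...]. A call has exactly 8 rows; each row shifts and turns the commanded pose from where the row before left it, along the tool's axes as they then stand; what a row does not reach is not made up. A row lasts 1/8 s, in which the tool goes at most 62.5 mm and 10.7 degrees, less where a joint would pass 70% of its speed; a pose out of reach is approached as far as the arm can. A call is refused whole if a number of a shift passes 62.5 or a number of a turn 10.7, either way. A call with a gripper value outside its range is refused whole. The fingers move at their own pace and stop on an object; "force" is the grip in N (left out, the last holds). Time passes only in rows, so rows that do not move let the fingers close, or fill a call up. It gives the time, the measured TCP pose, the force, the opening and the grip force at its end, in the units of the state.
- state(): the state, without advancing time (a new reading comes with each control period).
- grab_frame(name): name is "scene" or "top" or "wrist"; returns a dict with "image" (400x640x3 uint8, blue, green, red), "fovy" (degrees; the focal length in pixels is half the picture's height over the tangent of half this angle, whatever the lens; pixels are square), "cx", "cy" (the principal point, pixels), "origin" and "rotation" of the camera in the world; the wrist camera has in their place "tool_from_camera" (4x4, takes a point from camera to tool coordinates, whose origin is the TCP and whose axes are the flange's). Camera axes: x right, y down, z forward; pixel columns grow to the right and rows downward; lengths in mm; the calibration is good to about 2 mm. A picture is of the moment at which its call begins: read the wrist's pose just before it. There is no depth.
- job_done(): hands the job in; it is judged then, once.
The state is a dict: "time_s": time; "qpos": joint angles; "qvel": joint speeds; "effort": joint torques, N m; "ee_pos": TCP position; "ee_rot": TCP orientation; "force": force on the tool from outside, world axes, zero at the start; "torque": the same for the moment, N m; "gripper_width": finger opening in mm; "gripper_force": force on a finger pad.
Only numpy, scipy, OpenCV 4.12 (cv2) and the standard library are available. Lean on these libraries where they do the work, as an engineer would, in place of code of your own. Each camera call takes 0.05 s, during which the arm holds its last target. There are 200 camera calls.

## Task

Put the black cell into the charging cradle: bare end against the spring, brass-stud end under the orange lip, lying fully down in the bay with the spring holding it there. Press the spring in by feel and never squeeze it solid or force the cell against the lip; then swing the blue cover fully closed over the cell. Do not disturb the mug, the salt shaker or the pen.

Things in the scene. Friction and masses are not known exactly. Their poses are not given: they have to be found in the camera images.
- cell: Black round battery cell, 110 mm long, 34 mm in diameter, about 150 g. Origin on its axis at mid-length; its x axis points to the + end, which has an orange band and a brass stud (14 mm in diameter, the last 3 mm of the length). The other end, x -55 mm, is flat and bare. Starts lying level on the wooden stand, pointing any way.
- stand: Low fixed wooden stand under the cell, origin on the worktop, x along the cell. Base 100 x 52 mm, 10 mm high; V saddles at x 32 to 44 mm either side of the middle (up to z 26 mm, 43 mm wide) hold the cell with its axis at z 32 mm, so its middle is free for fingers.
- cell_stud (a point): Centre of the tip of the cell's brass stud, at x 55 mm of the cell, on its axis. Forcing the cell against the cradle with over 60 N damages it.
- cradle: Fixed charging cradle; origin on the worktop, x along the bay from spring to lip, y across, z up. Its black base plate spans x -128 to 102 mm, 60 mm wide, 6 mm high, with a post (17 mm in diameter) at x -116.5 mm for the cover. The white tray on it was set along x by hand and clamped; its place is NOT measured: add a shift of -13 to +13 mm to all x given for the tray, its spring and its lip.
- bay (a point): Cradle point x 15, y 0, z 34 mm: seated cell's middle if shift is 0. White tray, x before shift: floor z 12 mm, 50 mm wide; spring housing -94 to -66, top z 54; ribs (top z 17) with cheeks (to z 30, 39 apart inside) at -26..-14 and 40..52, open between; orange stop, inner face x 70, with a lip from it back to x 60 (z 54.5 to 58). Go in bare end first, stud raised 35 degrees.
- spring (a joint): How far the coil spring with the domed brass cap (20 mm in diameter, on the bay's axis, z 34 mm) is pushed in towards -x, m. 0: free, cap tip at tray x -28 mm. 480 N/m. The cell passes the lip only at 0.0225 (10.8 N) or more; above 0.0290 (13.9 N) it is squeezed solid, not allowed. 12 N, held while the stud end rolls down, suits. Let go, it pushes the cell to the stop and stays at 0.012.
- cover (a joint): Angle of the flat blue cover about an upright pin at cradle x -116.5, y 0. 0: closed, over the bay along cradle +x (a stop); grows as it swings towards cradle -y (clockwise from above); starts at 1.1 to 1.6; stays where left (0.5 N at the tab moves it). Plate 46 mm wide, reaches 160 mm from the pin, z 59 to 63 mm, just over the lip and a cell that is fully down.
- cover_tab (a point): Centre of the upright finger tab on the cover, 130 mm from the pin, 26 mm long along the plate, 8 mm thick across it, from z 63 to z 82 mm; this point is at z 72 mm.
- red_mug: Red patterned mug, 90 mm wide, 87 mm high, standing behind the work. Leave alone.
- salt_shaker: Clear salt shaker with grey top, 44 mm wide, 90 mm high, near the left front. Leave alone.
- pen: White and green marker pen, 135 mm long, 17 mm thick, lying in front of the cradle. Leave alone.
Not all that is in view belongs to the job. What is shaped like the cell but turquoise is not meant.

How it is judged (in metres and radians):
On the way, in this order (a step that is already met when the one before it is completed fails the run):
1. the cell presses the spring in with its stud end still raised (value of joint spring above 0.015 m and z of cell_stud in the frame of cradle above 0.055 m), for 0.05 s.
2. the cell lies fully down in the bay, stud under the lip, the spring holding it, fingers off (z of cell in the frame of cradle below 0.0375 m and angle between the x axis of cell and the x axis of cradle, either way round below 0.06 rad and x of cell_stud in the frame of cradle between 0.054 and 0.086 m and value of joint spring between 0.009 and 0.015 m and contact force between cell and the fingers below 0.1 N), for 0.3 s.
At the end, for the whole second after the job is handed in: The cell is at rest fully down in the bay (axis within about 3 mm of seat height and 0.06 rad of the bay's direction), stud at the stop under the lip, bare end on the spring, which is held 9 to 15 mm in, and the cover is closed to within 0.1 rad (z of cell in the frame of cradle between 0.031 and 0.0375 m and angle between the x axis of cell and the x axis of cradle, either way round below 0.06 rad and x of cell_stud in the frame of cradle between 0.054 and 0.086 m and value of joint spring between 0.009 and 0.015 m and linear speed of cell below 0.01 m/s and value of joint cover below 0.1 rad); the robot touches nothing.
It fails at once if the spring is squeezed solid (pushed in more than 29 mm) (value of joint spring above 0.029 m).
It fails at once if the cell is forced against the cradle with over 60 N (contact force between cell and cradle above 60 N).
It fails at once if the mug, the salt shaker or the pen is moved more than 30 mm (distance of any of red_mug, salt_shaker, pen from where it was at the start of the episode above 0.03 m).
It also fails if it takes over 67 s, if anything falls off the work surface, if the arm or the gripper's body presses on something with over 40 N, if the wrist force passes 120 N, or if a joint passes its speed limit or range.

## Working session

There is one attempt and no reset: what is moved stays moved. The work goes in short steps, Python scripts to look and compute and a tool call to move; the robot and the scene stay as the last step left them, time stands still between calls to the robot, and variables do not carry over. Pictures are saved under pics/ and viewed, at most 10 in all, crops included, and the job is handed in when it is done.

Besides the shell and the picture viewer there is one more tool, called after "Request:" by a JSON object that holds its "api" and its "payload". step_arm: Moves the arm, as the interface text tells. Its arguments: {"type":"object","properties":{"steps":{"type":"array","items":{"type":"array","items":{"type":"number"}}},"force":{"type":"number"}},"required":["steps"]}

```bash
mkdir -p pics; ls; cat > h.py <<'E'
from workcell import *
import numpy as np, cv2
from scipy.spatial.transform import Rotation as R
def rays(f,px,st=None):
    px=np.atleast_2d(px).astype(float); F=200/np.tan(np.radians(f["fovy"])/2)
    d=np.c_[(px[:,0]-f["cx"])/F,(px[:,1]-f["cy"])/F,np.ones(len(px))]
    return np.array(f["origin"]), d@np.array(f["rotation"]).T
def onz(f,px,z):
    o,d=rays(f,px); return o+d*((z-o[2])/d[:,2])[:,None]
def proj(f,P):
    F=200/np.tan(np.radians(f["fovy"])/2); c=(np.atleast_2d(P)-f["origin"])@np.array(f["rotation"])
    return c[:,:2]/c[:,2:]*F+[f["cx"],f["cy"]]
E
python3 - <<'E'
from h import *
print(state())
for n in("scene","top"):
    f=grab_frame(n); cv2.imwrite(f"pics/{n}0.png",f["image"])
    print(n,f["fovy"],f["cx"],f["cy"],f["origin"],np.round(f["rotation"],4).tolist(),f.keys())
E
```

```text
pics
{'time_s': 0.0, 'qpos': array([ 7.07613693e+01,  1.83511489e+01,  8.97060704e+01,  1.00145028e-03,
        7.20402637e+01, -1.14583048e+00]), 'qvel': array([ 0.04579333, -0.02203476,  0.0189373 ,  0.05738531, -0.07292543,
        0.04338524]), 'effort': array([ 1.21101497e-03, -4.12466955e+01, -2.31978214e+01,  7.27956416e-02,
        4.56902571e-02, -1.53165079e-04]), 'ee_pos': array([178.40420419, 546.11501344, 213.12745487]), 'ee_rot': array([-1.79902555e+02, -2.90132085e-03,  1.61906888e+02]), 'force': array([-0.48128166, -0.08560071,  0.11365619]), 'torque': array([-0.03024183,  0.0170148 , -0.01144884]), 'gripper_force': 0.0, 'gripper_width': 91.20899221367162}
scene 51.60728484386742 321.3983655361852 199.31712831180545 [250.51362384 598.89651143 825.04104899] [-141.2895, 0.7029, -158.4456] dict_keys(['image', 'fovy', 'cx', 'cy', 'origin', 'rotation'])
top 42.39186119155601 318.9852069786576 195.50006903122286 [ 176.02772226   30.82296335 1530.37394626] [-168.0907, 0.122, -89.0998] dict_keys(['image', 'fovy', 'cx', 'cy', 'origin', 'rotation'])
```

View pics/top0.png

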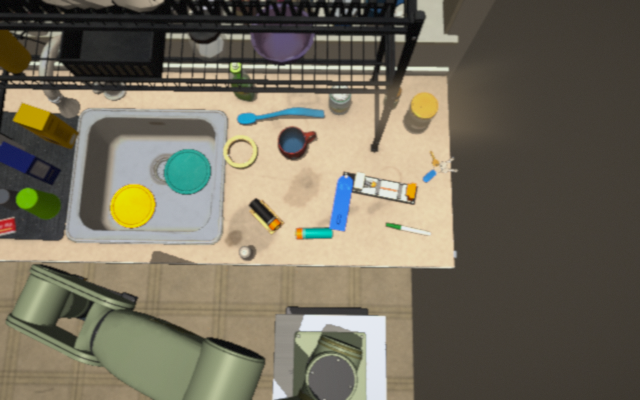

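View pics/scene0.png

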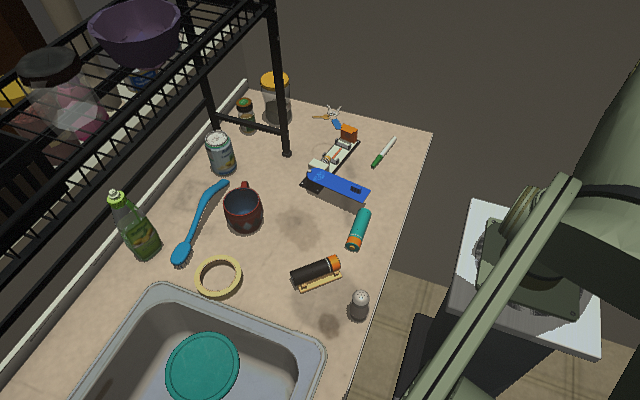

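```bash
sed -i 's/np.array(f\["rotation"\])/R.from_euler("xyz",f["rotation"],degrees=True).as_matrix()/' h.py
python3 - <<'E'
from h import *
t=grab_frame("top"); s=grab_frame("scene")
a=cv2.resize(t["image"][165:265,235:435],None,fx=4,fy=4,interpolation=cv2.INTER_CUBIC)
cv2.imwrite("pics/c1.png",a)
b=cv2.resize(s["image"][95:305,280:430],None,fx=2.8,fy=2.8,interpolation=cv2.INTER_CUBIC); cv2.imwrite("pics/c2.png",b)
for f,n in((t,"top"),(s,"scene")):
    h=cv2.cvtColor(f["image"],cv2.COLOR_BGR2HSV)
    for c,lo,hi in(("orange",(5,150,90),(18,255,255)),("blue",(105,150,80),(125,255,255)),("black",(0,0,0),(180,255,50))):
        m=cv2.inRange(h,lo,hi); k,_,st,ce=cv2.connectedComponentsWithStats(m)
        for i in range(1,k):
            u,v=ce[i]
            if st[i,4]>15 and (235<u<435 and 165<v<265 if n=="top" else 280<u<430 and 95<v<305):
                cnt=np.argwhere(_==i)[:,::-1].astype(np.float32)
                print(n,c,st[i,4],np.round(ce[i],1),np.round(cv2.minAreaRect(cnt)[1:],1) if 0 else cv2.minAreaRect(cnt),onz(f,ce[i],34).round(0))
w=grab_frame("wrist"); print(w["fovy"],w["cx"],w["cy"],np.round(w["tool_from_camera"],3).tolist())
E
```

```text
top orange 16 [409.6 197.9] ((409.300048828125, 197.9000244140625), (6.708203315734863, 3.130495071411133), 26.56505012512207) [[ 488. -230.   34.]]
top orange 71 [274.6 223.7] ((274.75, 224.25001525878906), (8.485280990600586, 12.020814895629883), 45.0) [[405. 168.  34.]]
top orange 17 [298.9 229.2] ((298.5, 229.5), (3.0, 5.0), 90.0) [[390.  96.  34.]]
top orange 16 [299.1 236.9] ((299.0, 236.5), (3.0, 4.0), 90.0) [[367.  95.  34.]]
top blue 743 [341.2 203.1] ((341.6258544921875, 202.7869110107422), (14.945538520812988, 53.699668884277344), 10.007979393005371) [[469. -27.  34.]]
top black 91 [263.4 208.8] ((263.0000305175781, 208.50003051757812), (23.33452033996582, 3.5355331897735596), 45.0) [[449. 202.  34.]]
top black 84 [259.  212.1] ((259.0000305175781, 212.50003051757812), (23.33452033996582, 3.5355331897735596), 45.0) [[439. 215.  34.]]
scene orange 96 [348.  128.4] ((348.4827880859375, 128.79310607910156), (15.969799041748047, 6.685031890869141), 21.801410675048828) [[ 517. -254.   34.]]
scene orange 23 [354.9 136.9] ((355.0, 137.5), (9.0, 2.0), 90.0) [[ 487. -228.   34.]]
s
[... 980 characters left out ...]
10792636871338, 40.597572326660156), 39.28940963745117) [[ 485. -143.   34.]]
scene black 191 [311.2 185.4] ((310.97564697265625, 185.1915283203125), (21.852567672729492, 10.799528121948242), 30.465543746948242) [[533. -20.  34.]]
scene black 119 [307.8 266.3] ((307.26141357421875, 266.8258972167969), (5.489506721496582, 37.969093322753906), 66.19405364990234) [[452. 197.  34.]]
scene black 230 [310.8 275.9] ((311.0902404785156, 275.3878173828125), (7.605517864227295, 38.027591705322266), 69.77513122558594) [[437. 216.  34.]]
68.46244178939469 312.5860459825137 199.23579031039895 [[-0.001, -0.967, -0.254, 72.141], [1.0, -0.0, -0.0, 0.368], [0.0, -0.254, 0.967, -170.39], [0.0, 0.0, 0.0, 1.0]]
```

View pics/c1.png

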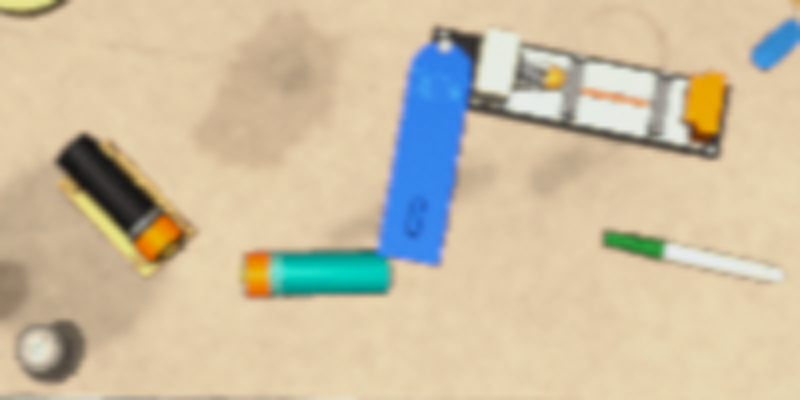

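```bash
cat >> h.py <<'E'
def rot(r): return R.from_euler("xyz",r,degrees=True)
def down(heading,tilt=0):  # tool x heading; tilt lifts tool-x side down (about tool y)
    h=np.radians(heading); x=np.array([np.cos(h),np.sin(h),0]); z=np.array([0,0,-1.]); y=np.cross(z,x)
    return R.from_matrix(np.c_[x,y,z])*R.from_rotvec([0,tilt,0],degrees=True)
def plan(p1,R1,n,hand,p0=None,R0=None):
    s=state(); p=np.array(s["ee_pos"] if p0 is None else p0); r=rot(s["ee_rot"]) if R0 is None else R0
    rv=(r.inv()*R1).as_rotvec(degrees=True)/n; d=(np.array(p1)-p)/n
    print("total deg",rv*n,"mm",d*n)
    for i in range(n):
        ri=r*R.from_rotvec(rv*i,degrees=True)
        print([round(float(v),1) for v in [*rv,*ri.inv().apply(d)]]+[hand])
def wrist():
    s=state(); f=grab_frame("wrist"); T=np.array(f["tool_from_camera"]); r=rot(s["ee_rot"])
    f["origin"]=np.array(s["ee_pos"])+r.apply(T[:3,3]); f["rotation"]=(r*R.from_matrix(T[:3,:3])).as_euler("xyz",degrees=True)
    return f
E
python3 -c "
from h import *
plan([425,188,150],down(45),12,1)"
```

```text
total deg [-2.80993272e-02  4.31980863e-02  1.16908535e+02] mm [ 246.50232673 -358.37960878  -63.57850988]
[-0.0, 0.0, 9.7, -28.8, -22.0, 5.3, 1]
[-0.0, 0.0, 9.7, -32.1, -16.8, 5.3, 1]
[-0.0, 0.0, 9.7, -34.5, -11.1, 5.3, 1]
[-0.0, 0.0, 9.7, -35.9, -5.1, 5.3, 1]
[-0.0, 0.0, 9.7, -36.2, 1.0, 5.3, 1]
[-0.0, 0.0, 9.7, -35.5, 7.1, 5.3, 1]
[-0.0, 0.0, 9.7, -33.8, 13.0, 5.3, 1]
[-0.0, 0.0, 9.7, -31.1, 18.6, 5.3, 1]
[-0.0, 0.0, 9.7, -27.5, 23.6, 5.3, 1]
[-0.0, 0.0, 9.7, -23.2, 27.9, 5.3, 1]
[-0.0, 0.0, 9.7, -18.1, 31.4, 5.3, 1]
[-0.0, 0.0, 9.7, -12.5, 34.0, 5.3, 1]
```

Request:
{"api": "step_arm", "payload": {"steps": [[0, 0, 9.7, -28.8, -22, 5.3, 1], [0, 0, 9.7, -32.1, -16.8, 5.3, 1], [0, 0, 9.7, -34.5, -11.1, 5.3, 1], [0, 0, 9.7, -35.9, -5.1, 5.3, 1], [0, 0, 9.7, -36.2, 1, 5.3, 1], [0, 0, 9.7, -35.5, 7.1, 5.3, 1], [0, 0, 9.7, -33.8, 13, 5.3, 1], [0, 0, 9.7, -31.1, 18.6, 5.3, 1]]}}

```text
time_s: 1.25
ee_pos: [344.1, 307.3, 171.4]
ee_rot: [180.0, -0.0, 84.0]
force: [-0.2, 0.2, 0.2]
gripper_width: 90.9
gripper_force: 0.0
```

Request:
{"api": "step_arm", "payload": {"steps": [[0, 0, 9.7, -27.5, 23.6, 5.3, 1], [0, 0, 9.7, -23.2, 27.9, 5.3, 1], [0, 0, 9.7, -18.1, 31.4, 5.3, 1], [0, 0, 9.7, -12.5, 34, 5.3, 1], [0, 0, 0, 0, 0, 0, 1], [0, 0, 0, 0, 0, 0, 1], [0, 0, 0, 0, 0, 0, 1], [0, 0, 0, 0, 0, 0, 1]]}}

```text
time_s: 2.25
ee_pos: [426.3, 190.1, 150.5]
ee_rot: [180.0, -0.0, 45.6]
force: [0.3, 0.2, -0.0]
gripper_width: 91.1
gripper_force: 0.0
```

```bash
python3 - <<'E'
from h import *
s=state(); print(s["time_s"],s["ee_pos"],s["ee_rot"])
f=wrist(); im=f["image"]; cv2.imwrite("pics/w1.png",im)
h=cv2.cvtColor(im,cv2.COLOR_BGR2HSV)
for c,lo,hi in(("orange",(5,150,90),(18,255,255)),("black",(0,0,0),(180,255,60))):
    k,L,st,ce=cv2.connectedComponentsWithStats(cv2.inRange(h,lo,hi))
    for i in range(1,k):
        if st[i,4]>150: print(c,st[i],ce[i].round(1),cv2.minAreaRect(np.argwhere(L==i)[:,::-1].astype(np.float32)),onz(f,ce[i],40).round(1))
E
```

```text
2.25 [426.25837231 190.07926436 150.50348937] [ 1.79999571e+02 -2.21139667e-02  4.56030399e+01]
orange [298 218  33  22 568] [314. 229.] ((314.0, 228.5), (21.0, 32.0), 90.0) [[403.2 165.6  40. ]]
orange [131 253  11  44 173] [135.3 274.8] ((135.70455932617188, 274.59039306640625), (43.05922317504883, 9.61632251739502), 88.63607025146484) [[231.7 261.3  40. ]]
black [ 550   17   90  111 7592] [597.2  71. ] ((595.3446655273438, 72.20431518554688), (88.1547622680664, 110.93565368652344), 1.709814190864563) [[686.4  96.4  40. ]]
black [504  39  25  21 174] [516.  48.] ((514.90185546875, 48.356605529785156), (6.9933929443359375, 28.885753631591797), 55.61965560913086) [[645.7 162.3  40. ]]
black [ 299  140   33   75 2181] [315.1 179.7] ((315.0, 177.0), (74.0, 32.0), 90.0) [[439.6 201.3  40. ]]
black [    0   215   640   185 85008] [314.4 326. ] ((319.5, 307.0), (184.0, 639.0), 90.0) [[323.1  83.1  40. ]]
```

View pics/w1.png

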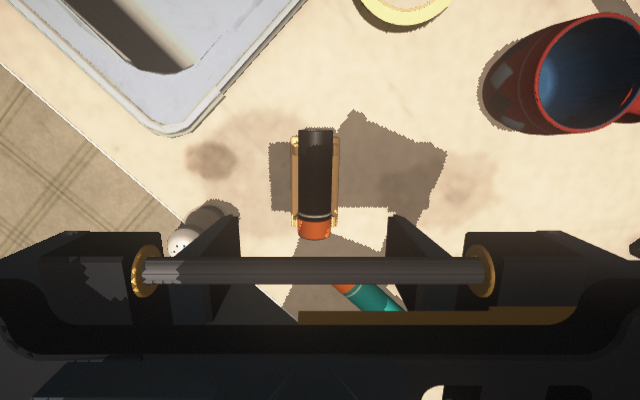

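```bash
python3 - <<'E'
from h import *
f=wrist(); im=f["image"]; s=state(); r=rot(s["ee_rot"])
g=cv2.cvtColor(im,cv2.COLOR_BGR2GRAY)
print("col315 rows120-245",g[122:245,315].tolist())
for v in(150,190,225): print(v,g[v,290:342].tolist())
def tool(px,z): return r.inv().apply(onz(f,px,z)-s["ee_pos"]).round(1).tolist()
print("bare",tool([315,128],15),tool([315,140],49),"band",tool([314,218],49),"end",tool([314,239.5],49))
for v in(150,200,230): print(tool([298.5,v],35),tool([331.5,v],35))
print("salt top",onz(f,[184,242],90),tool([184,242],90))
E
```

```text
col315 rows120-245 [229, 229, 229, 230, 228, 208, 121, 118, 137, 86, 115, 112, 113, 112, 112, 112, 111, 111, 109, 108, 108, 108, 106, 92, 53, 53, 52, 50, 51, 50, 49, 50, 50, 49, 49, 48, 48, 48, 48, 47, 46, 48, 45, 46, 46, 46, 46, 46, 45, 46, 46, 46, 46, 46, 45, 45, 44, 45, 45, 45, 44, 44, 46, 44, 44, 44, 45, 45, 44, 43, 45, 44, 45, 45, 45, 45, 45, 43, 45, 45, 45, 46, 45, 45, 47, 45, 47, 46, 46, 46, 46, 46, 46, 75, 138, 145, 60, 45, 43, 57, 92, 123, 124, 122, 123, 123, 123, 123, 123, 125, 123, 124, 122, 123, 124, 124, 118, 96, 94, 131, 131, 131, 130]
150 [95, 110, 103, 104, 108, 120, 127, 120, 59, 50, 51, 53, 51, 52, 54, 54, 48, 51, 47, 48, 49, 50, 49, 52, 52, 51, 50, 49, 50, 51, 50, 50, 49, 48, 49, 49, 49, 48, 49, 47, 47, 47, 65, 102, 132, 124, 119, 118, 115, 105, 129, 131]
190 [99, 112, 133, 145, 144, 144, 143, 139, 58, 42, 44, 43, 43, 43, 43, 43, 44, 44, 42, 44, 44, 44, 45, 44, 45, 44, 46, 44, 44, 42, 43, 42, 43, 42, 41, 41, 42, 41, 40, 41, 39, 80, 128, 130, 128, 127, 121, 116, 112, 127, 129, 130]
225 [211, 173, 214, 205, 193, 205, 216, 156, 121, 140, 152, 100, 98, 100, 103, 107, 111, 113, 113, 116, 116, 119, 121, 122, 123, 122, 124, 125, 122, 122, 121, 119, 118, 117, 114, 110, 109, 104, 113, 122, 95, 181, 221, 190, 173, 145, 173, 229, 231, 231, 231, 231]
bare [[65.6, 1.6, 135.5]] [[55.7, 1.4, 101.5]] band [[-18.8, 0.6, 101.5]] end [[-41.3, 0.6, 101.5]]
[[45.4, -14.4, 115.5]] [[45.4, 17.4, 115.5]]
[[-4.4, -15.0, 115.5]] [[-4.5, 18.2, 115.5]]
[[-36.6, -15.4, 115.5]] [[-36.6, 18.8, 115.5]]
salt top [[329.64117507 247.64945191  90.        ]] [[-26.5, -109.5, 60.5]]
```

Request:
{"api": "step_arm", "payload": {"steps": [[0, 0, 0, 10, 1.6, 20, 1], [0, 0, 0, 0, 0, 30, 1], [0, 0, 0, 0, 0, 30, 1], [0, 0, 0, 0, 0, 30, 1], [0, 0, 0, 0, 0, 24, 1], [0, 0, 0, 0, 0, 0, 1], [0, 0, 0, 0, 0, 0, 1], [0, 0, 0, 0, 0, 0, 0]], "force": 50}}

```text
time_s: 3.35
ee_pos: [435.6, 195.9, 17.5]
ee_rot: [179.9, -0.1, 45.5]
force: [0.4, 0.2, -0.2]
gripper_width: 84.1
gripper_force: 0.0
```

Request:
{"api": "step_arm", "payload": {"steps": [[0, 0, 0, 0, 0, 0, 0], [0, 0, 0, 0, 0, 0, 0], [0, 0, 0, 0, 0, 0, 0], [0, 0, 0, 0, 0, 0, 0], [0, 0, 0, 0, 0, 0, 0], [0, 0, 0, 0, 0, 0, 0], [0, 0, 0, 0, 0, 0, 0], [0, 0, 0, 0, 0, 0, 0]]}}

```text
time_s: 4.35
ee_pos: [434.4, 195.7, 16.3]
ee_rot: [-180.0, 0.0, 45.5]
force: [-1.7, 2.8, 1.4]
gripper_width: 33.1
gripper_force: 50.0
```

```bash
python3 - <<'E'
from h import *
s=state(); print(s)
# cradle rough: wait for wrist view pose
plan([470,-150,230],down(81),10,0,p0=np.array(s["ee_pos"])+[0,0,120])
E
```

```text
{'time_s': 4.35, 'qpos': array([2.28351360e+01, 2.25302651e+01, 1.17307951e+02, 6.06913681e-02,
       4.01838758e+01, 6.73230766e+01]), 'qvel': array([-0.04028397, -0.02033067,  0.03815375, -0.13016045,  0.01840219,
       -0.1322714 ]), 'effort': array([ -1.44179966, -36.55357718, -15.31587303,  -0.90275941,
        -0.36520857,  -0.2594073 ]), 'ee_pos': array([434.43325823, 195.65937824,  16.33521584]), 'ee_rot': array([-1.79955360e+02,  5.30765419e-03,  4.54656870e+01]), 'force': array([-1.69557379,  2.83476044,  1.37650385]), 'torque': array([ 0.42871402,  0.51635471, -0.29758181]), 'gripper_force': 49.979660511016846, 'gripper_width': 33.052216568325846}
total deg [-4.48458024e-02 -8.70624028e-03 -3.55343132e+01] mm [  35.56674177 -345.65937824   93.66478416]
[-0.0, -0.0, -3.6, -22.1, 26.8, -9.4, 0]
[-0.0, -0.0, -3.6, -23.8, 25.3, -9.4, 0]
[-0.0, -0.0, -3.6, -25.3, 23.8, -9.4, 0]
[-0.0, -0.0, -3.6, -26.7, 22.2, -9.4, 0]
[-0.0, -0.0, -3.6, -28.0, 20.5, -9.4, 0]
[-0.0, -0.0, -3.6, -29.3, 18.7, -9.4, 0]
[-0.0, -0.0, -3.6, -30.4, 16.9, -9.4, 0]
[-0.0, -0.0, -3.6, -31.4, 15.0, -9.4, 0]
[-0.0, -0.0, -3.6, -32.2, 13.0, -9.4, 0]
[-0.0, -0.0, -3.6, -33.0, 11.0, -9.4, 0]
```

```bash
python3 - <<'E'
from h import *
s=state()
plan([499,-292,250],down(81),14,0,p0=np.array(s["ee_pos"])+[0,0,80])
E
```

```text
total deg [-4.48458024e-02 -8.70624028e-03 -3.55343132e+01] mm [  64.56674177 -487.65937824  153.66478416]
[-0.0, -0.0, -2.5, -21.6, 27.7, -11.0, 0]
[-0.0, -0.0, -2.5, -22.8, 26.7, -11.0, 0]
[-0.0, -0.0, -2.5, -24.0, 25.7, -11.0, 0]
[-0.0, -0.0, -2.5, -25.1, 24.6, -11.0, 0]
[-0.0, -0.0, -2.5, -26.1, 23.5, -11.0, 0]
[-0.0, -0.0, -2.5, -27.2, 22.3, -11.0, 0]
[-0.0, -0.0, -2.5, -28.1, 21.1, -11.0, 0]
[-0.0, -0.0, -2.5, -29.0, 19.8, -11.0, 0]
[-0.0, -0.0, -2.5, -29.9, 18.5, -11.0, 0]
[-0.0, -0.0, -2.5, -30.7, 17.2, -11.0, 0]
[-0.0, -0.0, -2.5, -31.4, 15.8, -11.0, 0]
[-0.0, -0.0, -2.5, -32.1, 14.4, -11.0, 0]
[-0.0, -0.0, -2.5, -32.7, 12.9, -11.0, 0]
[-0.0, -0.0, -2.5, -33.2, 11.5, -11.0, 0]
```

Request:
{"api": "step_arm", "payload": {"steps": [[0, 0, 0, 0, 0, -15, 0], [0, 0, 0, 0, 0, -25, 0], [0, 0, 0, 0, 0, -40, 0], [0, 0, -2.5, -21.6, 27.7, -11, 0], [0, 0, -2.5, -22.8, 26.7, -11, 0], [0, 0, -2.5, -24, 25.7, -11, 0], [0, 0, -2.5, -25.1, 24.6, -11, 0], [0, 0, -2.5, -26.1, 23.5, -11, 0]]}}

```text
time_s: 5.35
ee_pos: [457.6, 19.5, 151.5]
ee_rot: [180.0, 0.1, 58.2]
force: [0.3, -0.3, -1.8]
gripper_width: 33.4
gripper_force: 50.0
```

Request:
{"api": "step_arm", "payload": {"steps": [[0, 0, -2.5, -27.2, 22.3, -11, 0], [0, 0, -2.5, -28.1, 21.1, -11, 0], [0, 0, -2.5, -29, 19.8, -11, 0], [0, 0, -2.5, -29.9, 18.5, -11, 0], [0, 0, -2.5, -30.7, 17.2, -11, 0], [0, 0, -2.5, -31.4, 15.8, -11, 0], [0, 0, -2.5, -32.1, 14.4, -11, 0], [0, 0, -2.5, -32.7, 12.9, -11, 0]]}}

```text
time_s: 6.35
ee_pos: [492.8, -259.5, 239.2]
ee_rot: [-179.9, 0.1, 78.1]
force: [0.2, -0.7, -1.0]
gripper_width: 32.9
gripper_force: 50.0
```

Request:
{"api": "step_arm", "payload": {"steps": [[0, 0, -2.5, -33.2, 11.5, -11, 0], [0, 0, 0, 0, 0, 0, 0], [0, 0, 0, 0, 0, 0, 0], [0, 0, 0, 0, 0, 0, 0], [0, 0, 0, 0, 0, 0, 0], [0, 0, 0, 0, 0, 0, 0], [0, 0, 0, 0, 0, 0, 0], [0, 0, 0, 0, 0, 0, 0]]}}

```text
time_s: 7.35
ee_pos: [497.5, -292.6, 250.3]
ee_rot: [180.0, -0.0, 80.5]
force: [-0.2, 0.1, -1.4]
gripper_width: 33.1
gripper_force: 50.0
```

```bash
python3 - <<'E'
from h import *
s=state(); print(s["ee_pos"],s["ee_rot"],s["force"],s["torque"],s["gripper_width"])
f=wrist(); cv2.imwrite("pics/w2.png",f["image"])
np.save("w2.npy",dict(f),allow_pickle=True)
E
```

```text
[ 497.53404028 -292.5568723   250.33577135] [ 1.79997688e+02 -1.54433679e-03  8.05145792e+01] [-0.22104119  0.07170911 -1.37802456] [-0.0371594   0.06934563 -0.02200332] 33.08384789421806
```

View pics/w2.png

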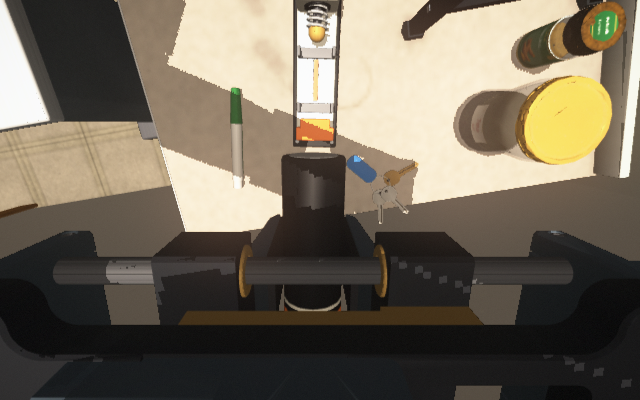

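```bash
python3 - <<'E'
from h import *
f=np.load("w2.npy",allow_pickle=True).item(); im=f["image"]
cv2.imwrite("pics/w2c.png",cv2.resize(im[0:150,270:365],None,fx=4,fy=4,interpolation=cv2.INTER_NEAREST))
g=cv2.cvtColor(im,cv2.COLOR_BGR2GRAY).astype(int)
for v in range(5,146,14): print(v,g[v,288:346].tolist())
E
```

```text
5 [232, 233, 234, 234, 232, 102, 50, 73, 78, 82, 82, 82, 83, 81, 81, 81, 45, 34, 31, 31, 35, 53, 82, 73, 94, 97, 171, 180, 183, 184, 197, 216, 228, 200, 158, 127, 112, 66, 39, 38, 38, 37, 51, 85, 85, 84, 85, 86, 85, 86, 67, 45, 41, 96, 129, 213, 231, 232]
19 [230, 229, 230, 231, 231, 105, 55, 80, 78, 241, 250, 251, 251, 251, 251, 251, 251, 251, 191, 92, 127, 113, 135, 144, 145, 75, 87, 93, 95, 101, 148, 174, 190, 206, 224, 189, 203, 160, 172, 249, 250, 250, 251, 250, 250, 250, 251, 250, 242, 106, 73, 61, 60, 230, 234, 234, 235, 236]
33 [232, 233, 234, 234, 235, 109, 62, 80, 81, 243, 251, 251, 251, 251, 251, 251, 251, 251, 251, 251, 206, 160, 180, 196, 207, 215, 221, 226, 228, 224, 220, 219, 209, 197, 186, 167, 132, 211, 243, 245, 251, 251, 251, 251, 251, 251, 251, 250, 160, 88, 76, 60, 184, 232, 234, 235, 235, 235]
47 [234, 235, 234, 234, 235, 114, 70, 89, 82, 181, 192, 169, 156, 216, 221, 220, 220, 246, 247, 246, 247, 246, 248, 247, 248, 247, 247, 247, 198, 188, 245, 247, 247, 247, 247, 247, 247, 246, 246, 247, 248, 248, 248, 247, 218, 183, 186, 157, 72, 85, 71, 75, 230, 234, 234, 2
[... 1303 characters left out ...]
249, 249, 251, 252, 252, 252, 252, 252, 252, 252, 252, 252, 252, 252, 252, 252, 252, 252, 251, 151, 102, 92, 81, 229, 234, 234, 234, 235, 233, 234, 235, 236]
131 [139, 140, 139, 141, 140, 63, 56, 56, 115, 137, 138, 137, 138, 139, 139, 138, 139, 139, 140, 139, 139, 140, 139, 140, 140, 140, 140, 139, 141, 140, 142, 141, 139, 140, 141, 140, 141, 140, 141, 140, 141, 201, 204, 205, 212, 153, 77, 61, 109, 234, 238, 238, 238, 238, 238, 238, 238, 237]
145 [141, 140, 140, 138, 140, 68, 53, 52, 52, 52, 53, 54, 53, 54, 55, 53, 54, 55, 57, 95, 97, 99, 98, 98, 99, 99, 100, 98, 97, 99, 98, 99, 95, 95, 95, 94, 94, 94, 94, 95, 95, 93, 68, 60, 59, 59, 57, 70, 136, 141, 141, 140, 142, 142, 143, 142, 143, 141]
```

View pics/w2c.png

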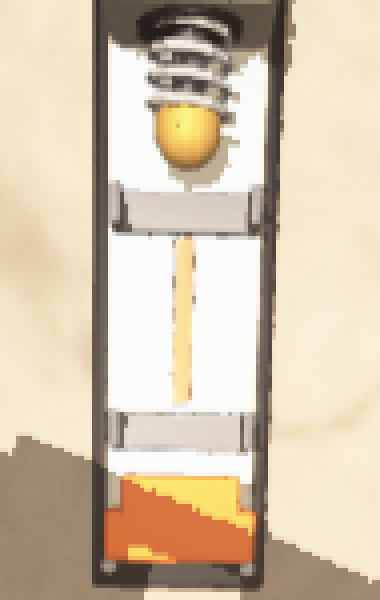

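```bash
python3 - <<'E'
from h import *
f=np.load("w2.npy",allow_pickle=True).item()
def P(u,v,z): return onz(f,[270+u/4,v/4],z)[0]
L=[P(107,v,12) for v in(80,300,450)]; 
g=f["image"]
Rr=[onz(f,[c,v],12)[0] for c,v in((336,19),(334.9,61),(333.5,89),(332.6,117))]
Ll=[onz(f,[296.6,v],12)[0] for v in(19,61,89,117)]
for a,b in zip(Ll,Rr): print("floor",a.round(1),b.round(1),"mid",((a+b)/2).round(1),"w",np.linalg.norm(a-b).round(1))
m=[(a+b)/2 for a,b in zip(Ll,Rr)]; d=m[-1]-m[0]; print("heading",np.degrees(np.arctan2(d[1],d[0])))
for n,u,v,z in(("cap tip",187,168,34),("cap c",187,130,34),("rib1 spring side",185,192,17),("rib1 lipside",185,235,17),("rib2 spring",185,412,17),("rib2 lip",185,452,17),("lip edge",183,477,58),("stop inner",183,512,58),("stop outer",183,562,58),("base end",180,586,6),("line",185,320,12)):
    print(n,P(u,v,z).round(1))
E
```

```text
floor [509.5 -96.8  12. ] [ 557.6 -104.9   12. ] mid [ 533.6 -100.9   12. ] w 48.8
floor [ 501.  -143.9   12. ] [ 549.3 -152.    12. ] mid [ 525.1 -147.9   12. ] w 49.0
floor [ 494.9 -177.    12. ] [ 542.6 -185.    12. ] mid [ 518.8 -181.    12. ] w 48.3
floor [ 488.6 -211.8   12. ] [ 536.2 -219.7   12. ] mid [ 512.4 -215.8   12. ] w 48.2
heading -100.44733251450319
cap tip [ 528.8 -131.5   34. ]
cap c [ 530.5 -121.5   34. ]
rib1 spring side [ 528.  -134.2   17. ]
rib1 lipside [ 526.  -146.4   17. ]
rib2 spring [ 517.4 -198.8   17. ]
rib2 lip [ 515.3 -211.2   17. ]
lip edge [ 513.  -219.2   58. ]
stop inner [ 511.3 -229.1   58. ]
stop outer [ 508.9 -243.7   58. ]
base end [ 506.5 -254.8    6. ]
line [ 522.1 -170.4   12. ]
```

```bash
cat >> h.py <<'E'
O=np.array([523.0,-159.8,0]); HD=-100.2
e=np.array([np.cos(np.radians(HD)),np.sin(np.radians(HD)),0]); yv=np.array([-e[1],e[0],0])
Bt=np.array([57,0,-16.])
def tcp(bx,bz,th,by=0):
    r=down(HD+180,-th); return O+e*bx+yv*by+[0,0,bz]-r.apply(Bt), r
def where(bare_f0=None):
    s=state(); r=rot(s["ee_rot"]); B=s["ee_pos"]+r.apply(Bt)-O; F=np.array(s["force"]); x=r.apply([1,0,0])
    print("t",s["time_s"],"B",round(B@e,1),round(B@yv,1),round(B[2],1),"tilt",round(np.degrees(np.arcsin(-x[2])),1),"yaw err",round((np.degrees(np.arctan2(x[1],x[0]))-HD-180+180)%360-180,2),"F e,y,z",[round(float(v),1) for v in(F@e,F@yv,F[2])],"grip",round(s["gripper_width"],1),"T",np.round(s["torque"],2))
E
python3 - <<'E'
from h import *
f=np.load("w2.npy",allow_pickle=True).item(); g=cv2.cvtColor(f["image"],cv2.COLOR_BGR2GRAY)
print(g[146:166,314].tolist()); print(g[180,276:352].tolist())
where(); p,r=tcp(-18,110,35); print(p); plan(p,r,8,0)
E
```

```text
[94, 182, 237, 236, 235, 226, 147, 81, 81, 81, 88, 102, 101, 44, 46, 47, 48, 46, 47, 46]
[139, 139, 138, 138, 139, 114, 54, 45, 46, 48, 49, 48, 48, 48, 48, 48, 49, 49, 49, 47, 48, 50, 48, 52, 53, 57, 60, 63, 64, 68, 72, 76, 80, 84, 86, 92, 95, 94, 90, 87, 83, 79, 75, 70, 69, 64, 61, 57, 54, 51, 48, 47, 46, 47, 45, 45, 39, 40, 38, 41, 40, 39, 40, 38, 39, 39, 39, 39, 39, 107, 133, 134, 135, 133, 134, 131]
t 7.4 B 78.2 -2.3 266.3 tilt -0.0 yaw err 0.71 F e,y,z [0.2, 0.7, -1.5] grip 32.9 T [-0.09  0.02  0.06]
[ 516.29399754 -197.07039473  129.58742416]
total deg [  0.21733724 -35.00547646   0.68453163] mm [  18.76101319   95.51873499 -120.71688895]
[0.0, -4.4, 0.1, 12.2, 0.3, 15.1, 0]
[0.0, -4.4, 0.1, 13.3, 0.3, 14.1, 0]
[0.0, -4.4, 0.1, 14.3, 0.3, 13.1, 0]
[0.0, -4.4, 0.1, 15.3, 0.3, 11.9, 0]
[0.0, -4.4, 0.1, 16.1, 0.3, 10.7, 0]
[0.0, -4.4, 0.1, 16.9, 0.3, 9.5, 0]
[0.0, -4.4, 0.1, 17.6, 0.2, 8.2, 0]
[0.0, -4.4, 0.1, 18.2, 0.2, 6.8, 0]
```

Request:
{"api": "step_arm", "payload": {"steps": [[0, -4.4, 0.1, 12.2, 0.3, 15.1, 0], [0, -4.4, 0.1, 13.3, 0.3, 14.1, 0], [0, -4.4, 0.1, 14.3, 0.3, 13.1, 0], [0, -4.4, 0.1, 15.3, 0.3, 11.9, 0], [0, -4.4, 0.1, 16.1, 0.3, 10.7, 0], [0, -4.4, 0.1, 16.9, 0.3, 9.5, 0], [0, -4.4, 0.1, 17.6, 0.2, 8.2, 0], [0, -4.4, 0.1, 18.2, 0.2, 6.8, 0]]}}

```text
time_s: 8.4
ee_pos: [516.9, -196.6, 129.2]
ee_rot: [179.6, 35.3, 79.5]
force: [0.5, 0.1, -2.2]
gripper_width: 33.3
gripper_force: 50.0
```

Request:
{"api": "step_arm", "payload": {"steps": [[0, 0, 0, 0, 0, 0, 0], [0, 0, 0, 0, 0, 0, 0], [0, 0, 0, 0, 0, 0, 0], [0, 0, 0, 0, 0, 0, 0], [0, 0, 0, 0, 0, 0, 0], [0, 0, 0, 0, 0, 0, 0], [0, 0, 0, 0, 0, 0, 0], [0, 0, 0, 0, 0, 0, 0]]}}

```text
time_s: 9.4
ee_pos: [516.4, -197.2, 129.4]
ee_rot: [179.7, 35.2, 79.6]
force: [0.3, 0.5, -1.4]
gripper_width: 33.0
gripper_force: 50.0
```

```bash
python3 - <<'E'
from h import *
where(); f=wrist(); cv2.imwrite("pics/w3.png",f["image"]); np.save("w3.npy",dict(f),allow_pickle=True)
s=grab_frame("scene"); cv2.imwrite("pics/s3.png",cv2.resize(s["image"][80:250,250:450],None,fx=3,fy=3))
p,r=tcp(-18,40,35); plan(p,r,6,0)
E
```

```text
t 9.4 B -17.8 0.3 109.6 tilt 35.2 yaw err -0.21 F e,y,z [-0.5, 0.2, -1.4] grip 33.0 T [0.37 0.   0.02]
total deg [ 0.16921422  0.19477422 -0.16368341] mm [ -0.14315981   0.12433819 -69.76906348]
[0.0, 0.0, -0.0, 6.7, -0.1, 9.5, 0]
[0.0, 0.0, -0.0, 6.7, -0.1, 9.5, 0]
[0.0, 0.0, -0.0, 6.7, -0.1, 9.5, 0]
[0.0, 0.0, -0.0, 6.7, -0.1, 9.5, 0]
[0.0, 0.0, -0.0, 6.7, -0.0, 9.5, 0]
[0.0, 0.0, -0.0, 6.7, -0.0, 9.5, 0]
```

View pics/w3.png

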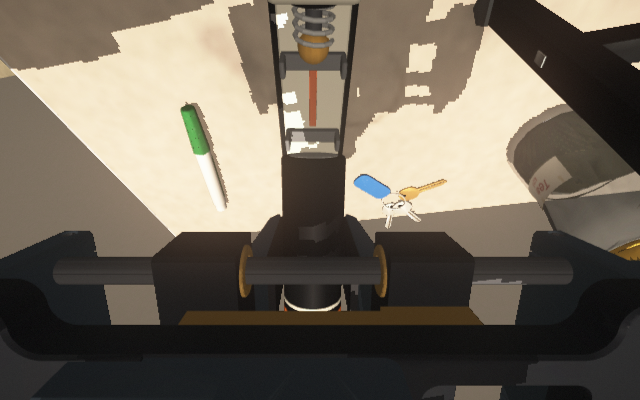

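Request:
{"api": "step_arm", "payload": {"steps": [[0, 0, 0, 6.7, 0, 9.5, 0], [0, 0, 0, 6.7, 0, 9.5, 0], [0, 0, 0, 6.7, 0, 9.5, 0], [0, 0, 0, 6.7, 0, 9.5, 0], [0, 0, 0, 6.7, 0, 9.5, 0], [0, 0, 0, 6.7, 0, 9.5, 0], [0, 0, 0, 0, 0, 0, 0], [0, 0, 0, 0, 0, 0, 0]]}}

```text
time_s: 10.5
ee_pos: [517.0, -197.4, 59.8]
ee_rot: [179.7, 35.2, 79.6]
force: [0.2, -0.1, -1.7]
gripper_width: 33.5
gripper_force: 50.0
```

```bash
python3 - <<'E'
from h import *
where(); p,r=tcp(-36,38,35); plan(p,r,6,0)
E
```

```text
t 10.5 B -17.8 0.9 40.1 tilt 35.2 yaw err -0.22 F e,y,z [0.1, 0.2, -1.7] grip 33.5 T [ 0.42 -0.05 -0.02]
total deg [ 0.19734242  0.20122904 -0.18015512] mm [ 2.49669123 18.00344668 -2.24740963]
[0.0, 0.0, -0.0, 2.7, -0.1, -1.4, 0]
[0.0, 0.0, -0.0, 2.7, -0.1, -1.4, 0]
[0.0, 0.0, -0.0, 2.7, -0.1, -1.4, 0]
[0.0, 0.0, -0.0, 2.7, -0.1, -1.4, 0]
[0.0, 0.0, -0.0, 2.7, -0.1, -1.4, 0]
[0.0, 0.0, -0.0, 2.7, -0.1, -1.4, 0]
```

Request:
{"api": "step_arm", "payload": {"steps": [[0, 0, 0, 2.7, -0.5, -1.4, 0], [0, 0, 0, 2.7, 0, -1.4, 0], [0, 0, 0, 2.7, 0, -1.4, 0], [0, 0, 0, 2.7, 0, -1.4, 0], [0, 0, 0, 2.7, 0, -1.4, 0], [0, 0, 0, 2.7, 0, -1.4, 0], [0, 0, 0, 0, 0, 0, 0], [0, 0, 0, 0, 0, 0, 0]]}}

```text
time_s: 11.5
ee_pos: [519.5, -179.7, 57.5]
ee_rot: [179.7, 35.2, 79.6]
force: [-0.5, -1.5, 1.4]
gripper_width: 32.9
gripper_force: 50.0
```

```bash
python3 - <<'E'
from h import *
where(); p,r=tcp(-46,36,35); plan(p,r,4,0)
E
```

```text
t 11.5 B -35.5 0.2 37.7 tilt 35.2 yaw err -0.22 F e,y,z [1.6, -0.2, 1.4] grip 32.9 T [-0.06  0.07  0.04]
total deg [ 0.17690886  0.23123899 -0.17969092] mm [ 1.78876773 10.21577226 -1.89994761]
[0.0, 0.1, -0.0, 2.4, -0.0, -1.1, 0]
[0.0, 0.1, -0.0, 2.4, -0.0, -1.1, 0]
[0.0, 0.1, -0.0, 2.4, -0.0, -1.1, 0]
[0.0, 0.1, -0.0, 2.4, -0.0, -1.1, 0]
```

Request:
{"api": "step_arm", "payload": {"steps": [[0, 0, 0, 1.6, 0, -1.1, 0], [0, 0, 0, 1.6, 0, -1.1, 0], [0, 0, 0, 1.6, 0, -1.1, 0], [0, 0, 0, 1.6, 0, -1.1, 0], [0, 0, 0, 0, 0, 0, 0], [0, 0, 0, 0, 0, 0, 0], [0, 0, 0, 0, 0, 0, 0], [0, 0, 0, 0, 0, 0, 0]]}}

```text
time_s: 12.5
ee_pos: [520.8, -172.3, 57.5]
ee_rot: [179.7, 35.3, 79.6]
force: [-0.7, -5.8, 4.2]
gripper_width: 33.3
gripper_force: 50.0
```

```bash
python3 - <<'E'
from h import *
for i in range(3): where(); grab_frame("top")
E
```

```text
t 12.5 B -43.1 0.2 37.6 tilt 35.3 yaw err -0.21 F e,y,z [5.8, 0.3, 4.2] grip 33.3 T [-0.79  0.09  0.05]
t 12.55 B -43.1 0.2 37.6 tilt 35.3 yaw err -0.21 F e,y,z [4.6, 0.5, 3.7] grip 33.1 T [-0.78  0.06  0.08]
t 12.6 B -43.2 0.2 37.6 tilt 35.3 yaw err -0.2 F e,y,z [5.1, 0.7, 2.5] grip 33.3 T [-0.77  0.12 -0.04]
```

Request:
{"api": "step_arm", "payload": {"steps": [[0, 0, 0, 1.6, 0, -1.1, 0], [0, 0, 0, 1.6, 0, -1.1, 0], [0, 0, 0, 1.6, 0, -1.1, 0], [0, 0, 0, 1.6, 0, -1.1, 0], [0, 0, 0, 1.6, 0, -1.1, 0], [0, 0, 0, 0.6, 0, -0.4, 0], [0, 0, 0, 0, 0, 0, 0], [0, 0, 0, 0, 0, 0, 0]]}}

```text
time_s: 13.65
ee_pos: [522.5, -163.2, 57.8]
ee_rot: [179.7, 35.4, 79.6]
force: [0.5, -9.8, 3.2]
gripper_width: 33.3
gripper_force: 50.0
```

```bash
python3 - <<'E'
from h import *
for i in range(3): where(); grab_frame("top")
E
```

```text
t 13.65 B -52.3 0.2 37.8 tilt 35.4 yaw err -0.17 F e,y,z [9.6, 2.3, 3.2] grip 33.3 T [-1.53  0.05  0.05]
t 13.7 B -52.3 0.2 37.8 tilt 35.4 yaw err -0.18 F e,y,z [9.1, 1.5, 3.4] grip 33.1 T [-1.51  0.02  0.11]
t 13.75 B -52.3 0.2 37.8 tilt 35.4 yaw err -0.18 F e,y,z [9.4, 1.2, 3.2] grip 33.3 T [-1.51  0.03  0.09]
```

```bash
python3 - <<'E'
from h import *
s=state(); r=rot(s["ee_rot"]); cur=s["ee_pos"]
p1,r1=tcp(-55.3,37.8,35.4); plan(p1,r1,1,0)
p2,r2=tcp(-55.3,36.5,20); plan(p2,r2,6,0,p0=p1,R0=r1)
E
```

```text
total deg [ 0.15492527  0.00725974 -0.14601097] mm [ 0.44468284  2.94649276 -0.01064162]
[0.2, 0.0, -0.1, 2.4, -0.1, -1.7, 0]
total deg [-3.19014877e-15  1.54000000e+01 -1.31593637e-14] mm [ -0.58509127  -3.25180056 -16.81691585]
[-0.0, 2.6, -0.0, 1.2, 0.0, 2.6, 0]
[-0.0, 2.6, -0.0, 1.1, 0.0, 2.7, 0]
[-0.0, 2.6, -0.0, 0.9, 0.0, 2.7, 0]
[-0.0, 2.6, -0.0, 0.8, 0.0, 2.7, 0]
[-0.0, 2.6, -0.0, 0.7, 0.0, 2.8, 0]
[-0.0, 2.6, -0.0, 0.6, 0.0, 2.8, 0]
```

Request:
{"api": "step_arm", "payload": {"steps": [[0, 0, 0, 2.4, 0, -1.7, 0], [0, 2.6, 0, 1.2, 0, 2.6, 0], [0, 2.6, 0, 1.1, 0, 2.7, 0], [0, 2.6, 0, 0.9, 0, 2.7, 0], [0, 2.6, 0, 0.8, 0, 2.7, 0], [0, 2.6, 0, 0.7, 0, 2.8, 0], [0, 2.6, 0, 0.6, 0, 2.8, 0], [0, 0, 0, 0, 0, 0, 0]]}}

```text
time_s: 14.8
ee_pos: [522.4, -164.6, 41.8]
ee_rot: [179.7, 19.8, 79.6]
force: [-3.0, -10.6, 9.5]
gripper_width: 33.4
gripper_force: 50.0
```

```bash
python3 - <<'E'
from h import *
for i in range(3): where(); grab_frame("top")
p2,r2=tcp(-55,36,10); plan(p2,r2,5,0)
E
```

```text
t 14.8 B -54.3 0.4 37.5 tilt 19.8 yaw err -0.16 F e,y,z [11.0, -1.0, 9.5] grip 33.4 T [-1.75  0.58 -0.07]
t 14.85 B -54.5 0.4 37.4 tilt 19.8 yaw err -0.13 F e,y,z [11.0, -1.3, 9.7] grip 33.0 T [-1.79  0.58 -0.08]
t 14.9 B -54.6 0.4 37.5 tilt 19.8 yaw err -0.11 F e,y,z [11.2, -0.8, 9.2] grip 33.2 T [-1.78  0.55 -0.06]
total deg [ 0.24903937  9.8332116  -0.07131586] mm [ -0.26028687   0.47064015 -11.57613455]
[0.0, 2.0, -0.0, 0.9, -0.1, 2.1, 0]
[0.0, 2.0, -0.0, 0.8, -0.1, 2.2, 0]
[0.0, 2.0, -0.0, 0.7, -0.1, 2.2, 0]
[0.0, 2.0, -0.0, 0.6, -0.1, 2.2, 0]
[0.0, 2.0, -0.0, 0.6, -0.1, 2.2, 0]
```

```bash
python3 - <<'E'
from h import *
f=wrist(); s=grab_frame("scene"); 
a=cv2.resize(f["image"][0:330,200:430],(400,574)); b=cv2.resize(s["image"][110:225,280:360],(399,574),interpolation=cv2.INTER_CUBIC)
cv2.imwrite("pics/m4.png",np.hstack([a,b]))
E
```

```text
(no output)
```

View pics/m4.png

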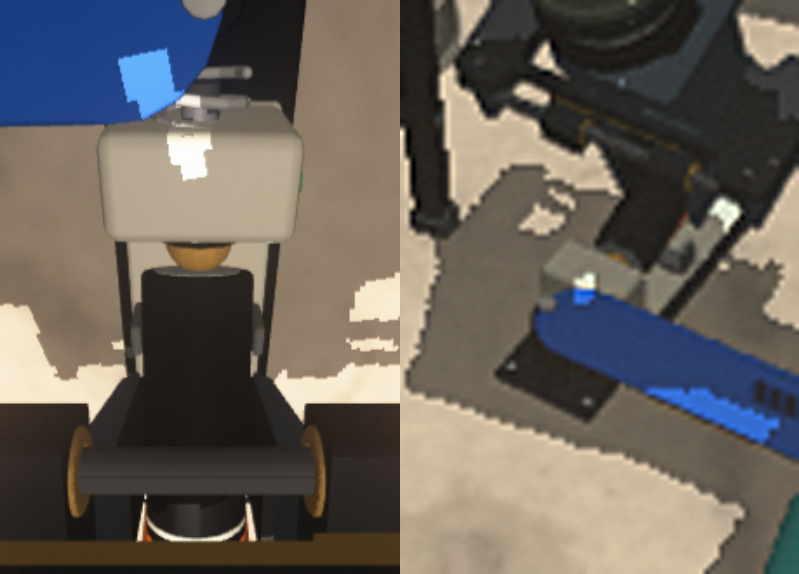

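Request:
{"api": "step_arm", "payload": {"steps": [[0, 2, 0, 0.9, 0, 2, 0], [0, 2, 0, 0.8, 0, 2, 0], [0, 2, 0, 0.7, 0, 2, 0], [0, 0, 0, 0, 0, 0, 0], [0, 0, 0, 0, 0, 0, 0], [0, 0, 0, 0, 0, 0, 0], [0, 0, 0, 0, 0, 0, 0], [0, 0, 0, 0, 0, 0, 0]]}}

```text
time_s: 16.05
ee_pos: [523.0, -163.5, 35.1]
ee_rot: [179.7, 13.8, 79.8]
force: [-4.4, -10.5, 9.9]
gripper_width: 33.3
gripper_force: 50.0
```

```bash
python3 - <<'E'
from h import *
for i in range(3): where(); grab_frame("top")
p2,r2=tcp(-55,35.5,8); plan(p2,r2,3,0)
E
```

```text
t 16.05 B -55.6 0.6 37.0 tilt 13.8 yaw err -0.03 F e,y,z [11.1, -2.4, 9.9] grip 33.3 T [-1.81  0.62 -0.03]
t 16.1 B -55.6 0.6 37.0 tilt 13.8 yaw err -0.03 F e,y,z [9.9, -1.8, 8.5] grip 33.1 T [-1.81  0.6   0.03]
t 16.15 B -55.6 0.6 37.0 tilt 13.8 yaw err -0.03 F e,y,z [11.5, -1.2, 9.4] grip 33.2 T [-1.75  0.63 -0.06]
total deg [ 0.30324091  5.80695544 -0.01412746] mm [-0.65974219  0.06417406 -7.44771645]
[0.1, 1.9, -0.0, 0.6, -0.2, 2.4, 0]
[0.1, 1.9, -0.0, 0.5, -0.2, 2.4, 0]
[0.1, 1.9, -0.0, 0.4, -0.2, 2.4, 0]
```

Request:
{"api": "step_arm", "payload": {"steps": [[0, 1.9, 0, 0.7, -0.2, 2, 0], [0, 1.9, 0, 0.6, -0.2, 2.1, 0], [0, 1.9, 0, 0.5, 0, 2.1, 0], [0, 0, 0, 0, 0, 0, 0], [0, 0, 0, 0, 0, 0, 0], [0, 0, 0, 0, 0, 0, 0], [0, 0, 0, 0, 0, 0, 0], [0, 0, 0, 0, 0, 0, 0]]}}

```text
time_s: 17.2
ee_pos: [523.3, -163.1, 28.6]
ee_rot: [179.6, 8.1, 79.8]
force: [-3.8, -11.3, 8.6]
gripper_width: 33.1
gripper_force: 50.3
```

```bash
cat >> h.py <<'E'
def avg(n=5):
    F=[]
    for i in range(n): F.append(state()["force"]); grab_frame("top")
    F=np.mean(F,0); print("avg F e,y,z",[round(float(v),2) for v in(F@e,F@yv,F[2])])
E
python3 - <<'E'
from h import *
where(); avg()
p2,r2=tcp(-56,35.5,4); plan(p2,r2,2,0)
E
```

```text
t 17.2 B -55.5 0.7 36.4 tilt 8.1 yaw err -0.0 F e,y,z [11.8, -1.8, 8.6] grip 33.1 T [-1.76  0.68  0.05]
avg F e,y,z [11.72, -1.85, 8.94]
total deg [0.39020488 4.09652876 0.01181257] mm [-0.59799586  1.31818042 -5.05087807]
[0.2, 2.0, 0.0, 0.9, -0.4, 2.4, 0]
[0.2, 2.0, 0.0, 0.9, -0.4, 2.4, 0]
```

Request:
{"api": "step_arm", "payload": {"steps": [[0, 1.5, 0, 0.4, -0.2, 1.8, 0], [0, 1.5, 0, 0.3, 0, 1.8, 0], [0, 1.5, 0, 0.3, 0, 1.8, 0], [0, 0, 0, 0, 0, 0, 0], [0, 0, 0, 0, 0, 0, 0], [0, 0, 0, 0, 0, 0, 0], [0, 0, 0, 0, 0, 0, 0], [0, 0, 0, 0, 0, 0, 0]]}}

```text
time_s: 18.45
ee_pos: [523.6, -163.1, 22.9]
ee_rot: [179.5, 3.6, 79.8]
force: [-3.4, -13.3, 7.8]
gripper_width: 33.1
gripper_force: 51.3
```

```bash
python3 - <<'E'
from h import *
where(); avg()
p2,r2=tcp(-55.5,34,0); plan(p2,r2,3,0)
E
```

```text
t 18.45 B -54.7 1.0 35.2 tilt 3.6 yaw err 0.03 F e,y,z [13.7, -1.0, 7.8] grip 33.1 T [-2.09  0.52 -0.  ]
avg F e,y,z [13.16, -0.66, 7.04]
total deg [0.47424749 3.62775162 0.04063796] mm [-0.88244439  1.84401217 -4.8739736 ]
[0.2, 1.2, 0.0, 0.7, -0.4, 1.6, 0]
[0.2, 1.2, 0.0, 0.6, -0.4, 1.6, 0]
[0.2, 1.2, 0.0, 0.6, -0.4, 1.6, 0]
```

Request:
{"api": "step_arm", "payload": {"steps": [[0, 0, 0, -0.8, 0, 0, 0], [0, 1.2, 0, 0.2, -0.2, 1.5, 0], [0, 1.2, 0, 0.2, -0.2, 1.5, 0], [0, 1, 0, 0.2, -0.2, 1.2, 0], [0, 0, 0, 0, 0, 0, 0], [0, 0, 0, 0, 0, 0, 0], [0, 0, 0, 0, 0, 0, 0], [0, 0, 0, 0, 0, 0, 0]]}}

```text
time_s: 19.7
ee_pos: [523.6, -163.1, 18.6]
ee_rot: [179.4, 0.2, 79.8]
force: [-2.1, -9.2, 6.0]
gripper_width: 33.1
gripper_force: 50.0
```

```bash
python3 - <<'E'
from h import *
where(); avg()
E
```

```text
t 19.7 B -53.9 1.0 34.4 tilt 0.2 yaw err 0.02 F e,y,z [9.5, -0.4, 6.0] grip 33.1 T [-1.78  0.39 -0.02]
avg F e,y,z [11.04, -0.41, 5.72]
```

Request:
{"api": "step_arm", "payload": {"steps": [[0, 0, 0, -2, 0, 0, 0], [0, 0, 0, -2, 0, 0, 0], [0, 0, 0, -2, 0, 0, 0], [0, 0, 0, -1.5, 0, 0, 0], [0, 0, 0, 0, 0, 0, 0], [0, 0, 0, 0, 0, 0, 0], [0, 0, 0, 0, 0, 0, 0], [0, 0, 0, 0, 0, 0, 0]]}}

```text
time_s: 20.95
ee_pos: [522.4, -169.4, 18.6]
ee_rot: [179.5, 0.1, 79.8]
force: [-0.9, -7.0, 6.7]
gripper_width: 33.2
gripper_force: 50.0
```

```bash
python3 - <<'E'
from h import *
where(); avg()
E
```

```text
t 20.95 B -47.4 1.0 34.5 tilt 0.1 yaw err -0.02 F e,y,z [7.0, 0.4, 6.7] grip 33.2 T [-1.08  0.31 -0.05]
avg F e,y,z [6.96, 0.04, 6.3]
```

Request:
{"api": "step_arm", "payload": {"steps": [[0, 0, 0, -1.8, 0, -0.2, 0], [0, 0, 0, 0, 0, 0, 0], [0, 0, 0, 0, 0, 0, 0], [0, 0, 0, 0, 0, 0, 0.6], [0, 0, 0, 0, 0, 0, 0.6], [0, 0, 0, 0, 0, 0, 0.8], [0, 0, 0, 0, 0, 0, 0.8], [0, 0, 0, 0, 0, 0, 0.8]]}}

```text
time_s: 22.2
ee_pos: [520.2, -169.6, 17.6]
ee_rot: [179.8, -0.0, 79.8]
force: [-0.5, 0.4, -0.7]
gripper_width: 73.4
gripper_force: 0.0
```

```bash
python3 - <<'E'
from h import *
where(); avg()
E
```

```text
t 22.2 B -46.8 -1.1 33.6 tilt -0.0 yaw err -0.04 F e,y,z [-0.4, -0.5, -0.7] grip 73.4 T [-0.14  0.11  0.06]
avg F e,y,z [0.03, 0.23, -0.28]
```

Request:
{"api": "step_arm", "payload": {"steps": [[0, 0, 0, 0, 0, -10, 0.8], [0, 0, 0, 0, 0, -25, 0.8], [0, 0, 0, 0, 0, -40, 0.8], [0, 0, 0, 0, 0, -40, 0.8], [0, 0, 0, -18, -16, -40, 0.8], [0, 0, 0, -18, -16, -40, 0.8], [0, 0, 0, -18, 0, -38, 0.8], [0, 0, 0, 0, 0, 0, 0.8]]}}

```text
time_s: 23.45
ee_pos: [479.3, -218.7, 254.7]
ee_rot: [179.3, 0.1, 79.7]
force: [-0.1, 0.1, -0.1]
gripper_width: 72.8
gripper_force: 0.0
```

Request:
{"api": "step_arm", "payload": {"steps": [[0, 0, 0, 0, 0, 0, 0], [0, 0, 0, 0, 0, 0, 0], [0, 0, 0, 0, 0, 0, 0], [0, 0, 0, 0, 0, 0, 0], [0, 0, 0, 0, 0, 0, 0], [0, 0, 0, 0, 0, 0, 0], [0, 0, 0, 0, 0, 0, 0], [0, 0, 0, 0, 0, 0, 0]]}}

```text
time_s: 24.45
ee_pos: [478.1, -217.0, 250.6]
ee_rot: [179.8, -0.0, 79.8]
force: [-0.3, -0.9, -0.5]
gripper_width: 0.2
gripper_force: 0.0
```

```bash
python3 - <<'E'
from h import *
s=state(); print(s["time_s"],s["ee_pos"],s["ee_rot"],s["gripper_width"])
f=wrist(); cv2.imwrite("pics/w5.png",f["image"]); np.save("w5.npy",dict(f),allow_pickle=True)
E
```

```text
24.45 [ 478.09629993 -217.04530786  250.59917465] [ 1.79758444e+02 -8.35895233e-03  7.97525545e+01] 0.18345753683188107
```

View pics/w5.png

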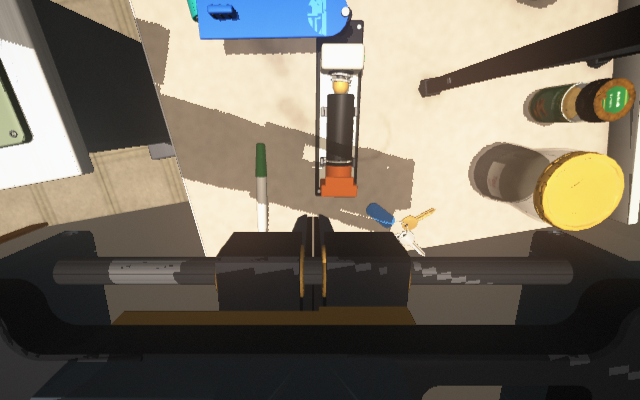

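```bash
python3 - <<'E'
from h import *
f=np.load("w5.npy",allow_pickle=True).item(); im=f["image"]
h=cv2.cvtColor(im,cv2.COLOR_BGR2HSV)
for r in range(0,42,3): print(r,["%d"%h[r,c,2] for c in range(196,356,4)])
pin=onz(f,[346,12],64)[0]; print("pin",pin.round(1), "tray",((pin-O)@e).round(1),((pin-O)@yv).round(1))
for n,u,v,z in(("bare",341,93,51),("cap tip/bare ax",341,92,34),("lipedge",339,178,58),("band start",340,163,51)): q=onz(f,[u,v],z)[0]-O; print(n,(q@e).round(1),(q@yv).round(1))
for u,v,z in((222,10,63),(222,10,82),(203,38,61),(315,39,61)): print((u,v,z),onz(f,[u,v],z).round(1))
t=grab_frame("top"); hh=cv2.cvtColor(t["image"],cv2.COLOR_BGR2HSV); m=cv2.inRange(hh,(105,150,60),(125,255,255)); m[:, :320]=0;m[:,370:]=0
pts=np.argwhere(m>0)[:,::-1].astype(np.float32); rc=cv2.minAreaRect(pts); print(rc); c=onz(t,cv2.boxPoints(rc),63); print(c.round(0))
E
```

```text
0 ['234', '245', '245', '245', '245', '246', '245', '245', '245', '245', '246', '246', '246', '246', '246', '246', '246', '246', '246', '246', '246', '246', '246', '246', '246', '246', '246', '246', '245', '251', '250', '251', '251', '246', '246', '245', '245', '245', '245', '244']
3 ['220', '245', '246', '245', '236', '246', '237', '246', '237', '246', '246', '246', '246', '246', '246', '246', '246', '246', '246', '246', '247', '246', '247', '246', '246', '246', '247', '246', '247', '251', '251', '251', '251', '246', '246', '246', '246', '245', '245', '244']
6 ['202', '246', '246', '239', '240', '240', '241', '241', '241', '151', '247', '247', '246', '246', '246', '246', '247', '247', '246', '247', '247', '247', '246', '246', '247', '247', '247', '247', '247', '251', '251', '251', '251', '247', '246', '246', '246', '244', '229', '244']
9 ['191', '246', '246', '241', '247', '247', '248', '249', '249', '110', '246', '247', '247', '247', '247', '247', '247', '247', '247', '247', '247', '247', '247', '247', '247', '247', '247', '247', '247', '251', '251', '251', '250', '247', '247', '24
[... 2560 characters left out ...]
 '206', '155', '151', '161', '170', '165', '104', '95', '96', '96', '119', '117', '112', '130', '123', '122', '122', '126', '132', '138', '137', '138', '140', '138', '142', '144', '142', '144', '144', '71', '63', '63', '63', '63', '63', '63', '62', '86', '89']
pin [546.8 -40.2  64. ] tray -121.9 2.2
bare -40.8 0.0
cap tip/bare ax -43.5 1.6
lipedge 60.4 -0.8
band start 42.6 0.7
(222, 10, 63) [[415.9 -14.4  63. ]]
(222, 10, 82) [[419.8 -21.4  82. ]]
(203, 38, 61) [[387.9 -36.5  61. ]]
(315, 39, 61) [[509.5 -59.4  61. ]]
((341.36541748046875, 202.67308044433594), (14.708709716796875, 53.73582458496094), 11.309932708740234)
[[392.   9.  63.]
 [548. -20.  63.]
 [540. -62.  63.]
 [384. -33.  63.]]
```

```bash
cat >> h.py <<'E'
PIN=np.array([546.,-40,0])
def ctcp(phi,back,z=68):
    a=np.radians(phi); u=np.array([np.cos(a),np.sin(a),0]); t=np.array([-u[1],u[0],0])
    return PIN+130*u-back*t+[0,0,z], down(phi-90)
E
python3 - <<'E'
from h import *
a=ctcp(170,42,120); plan(*a,6,0); b=ctcp(170,42); plan(*b,2,0,*a)
p0=b
for n,(phi,back) in enumerate([(170,22)]+[(170+8.5*k,20) for k in range(1,11)]):
    q=ctcp(phi,back); r0=p0[1]; rv=(r0.inv()*q[1]).as_rotvec(degrees=True); print(phi,np.round([*rv,*r0.inv().apply(q[0]-p0[0])],1).tolist()); p0=q
E
```

```text
total deg [ 0.24475711 -0.00308953 -0.24626961] mm [ -52.8315575   241.01110534 -130.6042223 ]
[0.0, -0.0, -0.0, 38.0, -15.9, 21.7, 0]
[0.0, -0.0, -0.0, 38.0, -15.9, 21.7, 0]
[0.0, -0.0, -0.0, 38.0, -15.8, 21.7, 0]
[0.0, -0.0, -0.0, 38.0, -15.8, 21.7, 0]
[0.0, -0.0, -0.0, 38.0, -15.7, 21.7, 0]
[0.0, -0.0, -0.0, 38.0, -15.7, 21.8, 0]
total deg [0. 0. 0.] mm [  0.   0. -52.]
[0.0, 0.0, 0.0, 0.0, 0.0, 26.0, 0]
[0.0, 0.0, 0.0, 0.0, 0.0, 26.0, 0]
170 [0.0, 0.0, 0.0, -20.0, -0.0, 0.0]
178.5 [0.0, 0.0, -8.5, -21.4, -1.5, 0.0]
187.0 [0.0, 0.0, -8.5, -19.4, -1.5, 0.0]
195.5 [0.0, 0.0, -8.5, -19.4, -1.5, 0.0]
204.0 [0.0, 0.0, -8.5, -19.4, -1.5, 0.0]
212.5 [0.0, 0.0, -8.5, -19.4, -1.5, 0.0]
221.0 [0.0, 0.0, -8.5, -19.4, -1.5, 0.0]
229.5 [0.0, 0.0, -8.5, -19.4, -1.5, 0.0]
238.0 [0.0, 0.0, -8.5, -19.4, -1.5, 0.0]
246.5 [0.0, 0.0, -8.5, -19.4, -1.5, 0.0]
255.0 [0.0, 0.0, -8.5, -19.4, -1.5, 0.0]
```

Request:
{"api": "step_arm", "payload": {"steps": [[0, 0, 0, 38, -15.9, 21.7, 0], [0, 0, 0, 38, -15.9, 21.7, 0], [0, 0, 0, 38, -15.8, 21.7, 0], [0, 0, 0, 38, -15.8, 21.7, 0], [0, 0, 0, 38, -15.7, 21.7, 0], [0, 0, 0, 38, -15.7, 21.7, 0], [0, 0, 0, 0, 0, 0, 0], [0, 0, 0, 0, 0, 0, 0]]}}

```text
time_s: 25.55
ee_pos: [426.6, 23.8, 120.5]
ee_rot: [179.7, 0.0, 79.8]
force: [0.6, -1.1, 0.1]
gripper_width: 0.4
gripper_force: 0.0
```

Request:
{"api": "step_arm", "payload": {"steps": [[0, 0, 0, 0, 0, 20, 0], [0, 0, 0, 0, 0, 20, 0], [0, 0, 0, 0, 0, 10, 0], [0, 0, 0, 0, 0, 0, 0], [0, 0, 0, 0, 0, 0, 0], [0, 0, 0, -10, 0, 0, 0], [0, 0, 0, -10, 0, 0, 0], [0, 0, 0, 0, 0, 0, 0]]}}

```text
time_s: 26.55
ee_pos: [422.4, 3.6, 70.2]
ee_rot: [179.7, -0.0, 79.7]
force: [-0.1, -0.4, -0.1]
gripper_width: -0.0
gripper_force: 0.0
```

Request:
{"api": "step_arm", "payload": {"steps": [[0, 0, -8.5, -20.4, -1.5, 0, 0], [0, 0, -8.5, -19.4, -1.5, 0, 0], [0, 0, -8.5, -19.4, -1.5, 0, 0], [0, 0, -8.5, -19.4, -1.5, 0, 0], [0, 0, 0, 0, 0, 0, 0], [0, 0, 0, 0, 0, 0, 0], [0, 0, 0, 0, 0, 0, 0], [0, 0, 0, 0, 0, 0, 0]]}}

```text
time_s: 27.55
ee_pos: [419.7, -72.8, 70.1]
ee_rot: [179.8, 0.1, 113.8]
force: [-0.2, 1.1, -1.1]
gripper_width: 0.4
gripper_force: 0.0
```

```bash
cat > cov.py <<'E'
from h import *
s=state(); print(s["time_s"],s["ee_pos"].round(1),s["ee_rot"].round(1),s["force"].round(1))
t=grab_frame("top"); cv2.imwrite("pics/cov%d.png"%int(s["time_s"]*10),t["image"])
hh=cv2.cvtColor(t["image"],cv2.COLOR_BGR2HSV); m=cv2.inRange(hh,(105,150,60),(125,255,255)); m[:, :320]=0;m[:,425:]=0;m[:165]=0;m[265:]=0
pts=np.argwhere(m>0)[:,::-1].astype(np.float32); print(len(pts),onz(t,cv2.boxPoints(cv2.minAreaRect(pts)),63).round(0).tolist())
E
python3 cov.py
```

```text
27.55 [419.7 -72.8  70.1] [1.798e+02 1.000e-01 1.138e+02] [-0.2  1.1 -1.1]
7 [[539.0, -28.0, 63.0], [539.0, -31.0, 63.0], [527.0, -31.0, 63.0], [527.0, -28.0, 63.0]]
```

Request:
{"api": "step_arm", "payload": {"steps": [[0, 0, -8.5, -19.4, -1.5, 0, 0], [0, 0, -8.5, -19.4, -1.5, 0, 0], [0, 0, -8.5, -19.4, -1.5, 0, 0], [0, 0, -8.5, -19.4, -1.5, 0, 0], [0, 0, -8.5, -19.4, -1.5, 0, 0], [0, 0, 0, 0, 0, 0, 0], [0, 0, 0, 0, 0, 0, 0], [0, 0, 0, 0, 0, 0, 0]]}}

```text
time_s: 28.6
ee_pos: [475.5, -149.4, 70.3]
ee_rot: [179.9, 0.2, 156.2]
force: [0.4, -0.1, 0.3]
gripper_width: 0.4
gripper_force: 0.0
```

```bash
python3 cov.py; python3 - <<'E'
from h import *
s=state(); q=ctcp(255,20,70); r=rot(s["ee_rot"]); print(r.inv().apply(q[0]-s["ee_pos"]),(r.inv()*q[1]).as_rotvec(degrees=True))
q=ctcp(259.8,20,70); print(r.inv().apply(q[0]-s["ee_pos"]))
E
```

```text
28.6 [ 475.5 -149.4   70.3] [179.9   0.2 156.2] [ 0.4 -0.1  0.3]
155 [[514.0, -29.0, 63.0], [558.0, -33.0, 63.0], [550.0, -115.0, 63.0], [506.0, -110.0, 63.0]]
[-20.35803234  -2.9613422    0.42899714] [ 0.04691777  0.21156617 -8.77400165]
[-31.36383587  -2.49472228   0.46930147]
```

Request:
{"api": "step_arm", "payload": {"steps": [[0, 0, -8.5, -20, -2, 0, 0], [0, 0, -4, -4, 0, 0, 0], [0, 0, 0, -3, 0, 0, 0], [0, 0, 0, 0, 0, 0, 0], [0, 0, 0, 0, 0, 0, 0], [0, 0, 0, 0, 0, 0, 0], [0, 0, 0, 0, 0, 0, 0], [0, 0, 0, 0, 0, 0, 0]]}}

```text
time_s: 29.65
ee_pos: [500.5, -161.5, 70.5]
ee_rot: [180.0, 0.2, 168.7]
force: [0.4, 1.3, -0.1]
gripper_width: 0.4
gripper_force: 0.0
```

Request:
{"api": "step_arm", "payload": {"steps": [[0, 0, 0, -1.5, 0, 0, 0], [0, 0, 0, 0, 0, 0, 0], [0, 0, 0, -1.5, 0, 0, 0], [0, 0, 0, 0, 0, 0, 0], [0, 0, 0, 0, 0, 0, 0], [0, 0, 0, 0, 0, 0, 0], [0, 0, 0, 0, 0, 0, 0], [0, 0, 0, 0, 0, 0, 0]]}}

```text
time_s: 30.65
ee_pos: [501.5, -161.7, 70.3]
ee_rot: [180.0, -0.0, 168.8]
force: [-5.9, 1.2, 4.3]
gripper_width: 0.2
gripper_force: 2.9
```

```bash
python3 cov.py; python3 - <<'E'
from h import *
s=state(); r=rot(s["ee_rot"])
q=ctcp(259.8,20,70); print(r.inv().apply(q[0]-s["ee_pos"]),(r.inv()*q[1]).as_rotvec(degrees=True)); avg()
E
```

```text
30.65 [ 501.5 -161.7   70.3] [180.   -0.  168.8] [-5.9  1.2  4.3]
172 [[560.0, -33.0, 63.0], [561.0, -122.0, 63.0], [519.0, -121.0, 63.0], [518.0, -34.0, 63.0]]
[-2.34120224 -2.30669419  0.25352968] [ 0.0161451  -0.01078371 -1.03021785]
avg F e,y,z [0.74, -5.81, 4.19]
```

Request:
{"api": "step_arm", "payload": {"steps": [[0, 0, 0, 5, 0, 0, 0], [0, 0, 0, 15, 0, 0, 0], [0, 0, 0, 15, 0, -20, 0], [0, 0, 0, 20, 0, -50, 0], [0, 0, 0, 50, 0, -50, 0], [0, 0, 0, 60, 0, -30, 0], [0, 0, 0, 60, 0, -10, 0], [0, 0, 0, 0, 0, 0, 0]]}}

```text
time_s: 31.95
ee_pos: [288.5, -119.0, 222.2]
ee_rot: [-180.0, 0.4, 168.7]
force: [0.4, -0.0, -0.2]
gripper_width: 0.8
gripper_force: 0.0
```

Request:
{"api": "step_arm", "payload": {"steps": [[0, 0, 0, 50, 50, 0, 0], [0, 0, 0, 30, 50, 0, 0], [0, 0, 0, 0, 50, 0, 0], [0, 0, 0, 0, 50, 0, 0], [0, 0, 0, 0, 0, 0, 0], [0, 0, 0, 0, 0, 0, 0], [0, 0, 0, 0, 0, 0, 0], [0, 0, 0, 0, 0, 0, 0]]}}

```text
time_s: 32.95
ee_pos: [257.0, 83.8, 221.4]
ee_rot: [180.0, 0.2, 168.6]
force: [0.9, -0.9, 0.0]
gripper_width: 0.3
gripper_force: 0.0
```

```bash
python3 cov.py; python3 - <<'E'
from h import *
t=grab_frame("top"); s=grab_frame("scene")
a=cv2.resize(t["image"][160:265,290:440],(400,280)); b=cv2.resize(s["image"][95:215,280:420],(400,343))
im=np.zeros((343,800,3),np.uint8); im[:280,:400]=a; im[:,400:]=b; cv2.imwrite("pics/fin.png",im)
E
```

```text
32.95 [257.   83.8 221.4] [180.    0.2 168.6] [ 0.9 -0.9  0. ]
747 [[520.0, -31.0, 63.0], [564.0, -38.0, 63.0], [537.0, -199.0, 63.0], [493.0, -191.0, 63.0]]
```

View pics/fin.png

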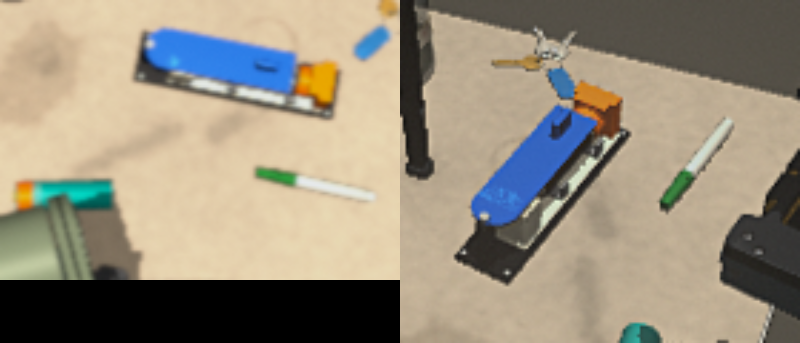

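```bash
python3 -c "
from workcell import *
print(job_done())"
```

```text
the job is handed in; nothing more can be done
None
```

The cell is in the cradle with the spring holding it and its stud end under the lip. The cover is closed within about 1° by the top camera. I handed the job in at about 33 s; no verdict was returned. The arm never went near the mug, shaker or pen, though I did not measure whether they had shifted.

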